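# Set up the turbidity check: lean the board, load the vials, start

## Task

Take the striped comparison board out of its wooden storage block and lean it square against the backrest of the viewing stand, blue band up and its foot on the base against the black stop strip. Then clear the cream petri dish off the blue pocket block by stacking it neatly on the pink one, which stays where it is, and stand every small vial upright in a pocket, fully down. Last, press the green button all the way down and let it go.

Things in the scene. Friction and masses are not known exactly. Their poses are not given: they have to be found in the camera images.
- stand: fixed viewing stand 195 x 284 mm; origin on the worktop under the stand, z up, x from the front (robot side) to the backrest, y along its width. In its frame, mm: grey base plate, top at z 6; blue pocket block x -82 to -38, top z 17; black stop strip x 2 to 10, top z 18; white upright backrest, front face x 85, top edge z 150; all span y -138 to 138
- stop_mid (a point): middle of the lower edge of the stop strip's rear face, on the base plate; the board's foot goes on the plate behind the strip (backrest side) and against it; the backrest's face is 75 mm further along x; axes as the stand
- pocket0 (a point): square pocket 0 of the blue block, 29 x 29 mm, 11 mm deep; the point is the centre of its mouth (17 mm above the worktop); pockets lie 56 mm apart along the stand's y. A seated vial's centre is 9 mm above this point
- pocket1 (a point): square pocket 1 of the blue block, 29 x 29 mm, 11 mm deep; the point is the centre of its mouth (17 mm above the worktop); pockets lie 56 mm apart along the stand's y. A seated vial's centre is 9 mm above this point
- pocket2 (a point): square pocket 2 of the blue block, 29 x 29 mm, 11 mm deep; the point is the centre of its mouth (17 mm above the worktop); pockets lie 56 mm apart along the stand's y. A seated vial's centre is 9 mm above this point
- pocket3 (a point): square pocket 3 of the blue block, 29 x 29 mm, 11 mm deep; the point is the centre of its mouth (17 mm above the worktop); pockets lie 56 mm apart along the stand's y. A seated vial's centre is 9 mm above this point
- pocket4 (a point): square pocket 4 of the blue block, 29 x 29 mm, 11 mm deep; the point is the centre of its mouth (17 mm above the worktop); pockets lie 56 mm apart along the stand's y. A seated vial's centre is 9 mm above this point
- holder: fixed wooden storage block 56 x 92 x 45 mm, origin under its centre, with an upright slot 13 x 55 mm (x by y), 40 mm deep, in which the board stands at first
- board_foot (a point): middle of the lower end of the comparison board: rigid white plate 8 (x) x 50 (y) x 230 mm (z) with black lines on its front (-x) face and a blue band at the top end, 120 g; z runs from foot to top end. It stands loose and upright in the storage block, its front as the block's -x side
- board_mid (a point): centre of the comparison board, 115 mm from its foot; axes as the board
- board_top (a point): middle of the board's top end, 230 mm from its foot; axes as the board
- vial0_mid (a point): centre (20 mm up) of a small round vial, white cap, 23 mm across (cap, the upper 13 mm, 21 mm), 40 mm tall, about 70 g with a weighted foot, upright at first; z is its axis. May be absent
- vial1_mid (a point): centre (20 mm up) of a small round vial, blue cap, 23 mm across (cap, the upper 13 mm, 21 mm), 40 mm tall, about 70 g with a weighted foot, upright at first; z is its axis. May be absent
- vial2_mid (a point): centre (20 mm up) of a small round vial, red cap, 23 mm across (cap, the upper 13 mm, 21 mm), 40 mm tall, about 70 g with a weighted foot, upright at first; z is its axis. May be absent
- vial3_mid (a point): centre (20 mm up) of a small round vial, white cap, 23 mm across (cap, the upper 13 mm, 21 mm), 40 mm tall, about 70 g with a weighted foot, upright at first; z is its axis. May be absent
- vial4_mid (a point): centre (20 mm up) of a small round vial, blue cap, 23 mm across (cap, the upper 13 mm, 21 mm), 40 mm tall, about 70 g with a weighted foot, upright at first; z is its axis. May be absent
- start_top (a point): centre of the top of the green push button, 30 mm across, on a black housing fixed to the worktop
- start (a joint): travel of the green button: 0 up, 0.006 m fully down at 4 N; it springs back
- disha_mid (a point): centre (half-way up) of a closed petri dish with cream medium, 59 mm across, 15 mm high, left lying on the stand's pocket block at first, over some of the pockets; z is its axis
- dish_mid (a point): centre (half-way up) of a like petri dish with pink medium, 59 x 15 mm, lying on the worktop; stacked on it, the other's centre is 15 mm above this point
- board: the comparison board itself; origin at the middle of its foot end, axes as above

How it is judged:
By the outcome, as a careful person would: the job done as asked, in the order asked, and still so for the second after the job is handed in, with the robot touching nothing.
Of vial0, vial1, vial2, vial3, vial4 only 3 to 5 are there at a start; the rules pass over those that are not, and their reading is None.
At some moment in a run one of vial0, vial1, vial2, vial3, vial4 may be knocked a few centimetres aside while the robot is not near it.
It also fails if it takes over 210 s, if anything falls off the work surface, if the arm or the gripper's body presses on something with over 40 N, if the wrist force passes 120 N, or if a joint passes its speed limit or range.

## Robot

A 7-joint arm with a two-finger parallel gripper is mounted at the origin on a cart in front of the work surface, level with it; the furniture and walls round the work are solid. World frame = base frame: x ahead of the robot, y to its left, z up, the work surface at z = 0. Lengths are in m, angles in rad, forces in N, time in s.
With the tool pointing down it reaches from about 0.4 to 0.85 m from the base axis. Payload 10.4 kg.
Tool frame: the origin (TCP) lies on the centre line of the jaws, within the pads' length; the fingertips stand 8 mm ahead of it and the grasp point (between the pads) lies 11 mm behind it (r.finger_overhang is the distance from the TCP to the fingertips, in m); z points along the fingers, y is the line along which they close (so a half turn about z gives the same grasp; the last joint's range is limited). The gripper opens to 87 mm and grips with 3 to 60 N. Pads are 19 mm wide; open, the fingers measure 117 mm over their backs; the gripper's body (75 mm by 190 mm) begins 51 mm behind the grasp point.
Start: joints at [-1.227, 0.332, -0.065, 1.46, 0.022, 1.35, -0.088], TCP at [0.224, 0.583, 0.231] pointing down, gripper open.
Joint ranges: [-2.6, 2.6], [-0.5, 2.12], [-1.47, 1.34], [0.16, 2.42], [-1.27, 4.41], [0.06, 2.06], [-2.6, 2.6]. Speed limits (rad/s): [2.22, 2.22, 2.79, 2.79, 3.14, 3.14, 3.14].

## Interface

Orientations are given as a unit quaternion [x, y, z, w].
In Python, from bench import r, vision gives the robot as it stands.
- The arm moves only by the tool drive_tool, never from a script. Its argument "series" is a list of rows, each a list of 2 entries, a list of its own where there are three numbers: the shift along the world's x, y, z in cm, then the turn about the world's z in degrees. A call has exactly 10 rows; each row shifts and turns the commanded pose from where the row before left it; what a row does not reach is not made up. A row lasts 1/8 s, in which the tool goes at most 62.5 mm and 10.7 degrees, less where a joint would pass 70% of its speed; a pose out of reach is approached as far as the arm can. A call with a gripper value outside its range is refused whole. "hand" is the closure, from 0 (fully open) to 1 (shut), set as the call begins (left out, the last holds). The fingers move at their own pace and stop on an object; "newtons" is the grip in N (left out, the last holds). Time passes only in rows, so rows that do not move let the fingers close, or fill a call up. It gives the time, the measured TCP pose, the force, the opening and the grip force at its end, in the units of the state.
- r.read_state(): the state, without advancing time (a new reading comes with each control period).
- vision.camera(name): name is "scene" or "top"; returns a dict with "color" (420x560x3 uint8, red, green, blue), "intrinsics" (3x3 intrinsics, pixels), "R" (3x3) and "t" (3): a world point X has camera coordinates R X + t. Camera axes: x right, y down, z forward; pixel columns grow to the right and rows downward; lengths in m; the calibration is good to about 2 mm. A picture is of the moment at which its call begins. There is no depth.
- r.close_job(): hands the job in; it is judged then, once.
The state is a dict: "time": time; "joint_positions": joint angles; "joint_vel": joint speeds; "joint_torque": joint torques, N m; "ee_pos": TCP position; "eef_rot": TCP orientation; "ft_force": force on the tool from outside, world axes, zero at the start; "torque": the same for the moment, N m; "width": finger opening in m; "grip_force": force on a finger pad.
Only numpy, scipy, OpenCV 4.12 (cv2) and the standard library are available. Lean on these libraries where they do the work, as an engineer would, in place of code of your own. Each camera call takes 0.05 s, during which the arm holds its last target. There are 200 camera calls.

## Working session

There is one attempt and no reset: what is moved stays moved. The work goes in short steps, Python scripts to look and compute and a tool call to move; the robot and the scene stay as the last step left them, time stands still between calls to the robot, and variables do not carry over. Pictures are saved under pics/ and viewed, at most 14 in all, crops included, and the job is handed in when it is done.

Besides the shell and the picture viewer there is one more tool, called after "Request:" by a JSON object that holds its "method" and its "body", one argument or row to a line. drive_tool: Moves the arm, as the interface text tells. Its arguments: {"type":"object","properties":{"series":{"type":"array"},"hand":{"type":"number"},"newtons":{"type":"number"}},"required":["series"]}

```bash
ls; mkdir -p pics; cat > h.py <<'E'
import sys; sys.path.insert(0,'.')
import numpy as np, cv2
from bench import r, vision
def shot(n,f,crop=None,s=1):
    c=vision.camera(n); np.savez('cal_'+n,K=c['intrinsics'],R=c['R'],t=c['t'])
    im=c['color'][:,:,::-1]
    if crop: x0,y0,x1,y1=crop; im=im[y0:y1,x0:x1]
    cv2.imwrite('pics/'+f,cv2.resize(im,None,fx=s,fy=s,interpolation=cv2.INTER_CUBIC)); return c
def cal(n): d=np.load('cal_'+n+'.npz'); return d['K'],d['R'],d['t']
def ray(n,u,v,z):
    K,R,t=cal(n); C=-R.T@t; d=R.T@np.linalg.solve(K,[u,v,1.]); return (C+d*(z-C[2])/d[2]).round(4)
def proj(n,X):
    K,R,t=cal(n); p=K@(R@np.array(X)+t); return (p[:2]/p[2]).round(1)
E
python3 - <<'E'
from h import *
for n in('top','scene'):
    shot(n,n+'0.png',s=1.42); K,R,t=cal(n); print(n,K.round(1).tolist(),(-R.T@t).round(3),R.round(3).tolist())
print(r.read_state())
E
```

```text
pics
top [[538.3, 0.0, 276.4], [0.0, 538.3, 212.2], [0.0, 0.0, 1.0]] [ 0.055 -0.24   1.718] [[0.329, -0.944, -0.008], [-0.881, -0.304, -0.363], [0.34, 0.126, -0.932]]
scene [[443.9, 0.0, 284.8], [0.0, 443.9, 214.9], [0.0, 0.0, 1.0]] [ 0.096 -0.853  0.807] [[0.837, -0.548, -0.0], [-0.309, -0.471, -0.827], [0.453, 0.692, -0.563]]
{'time': 0.1, 'joint_positions': array([-1.22658346,  0.33281312, -0.06468218,  1.46082847,  0.02160103,
        1.34992137, -0.08851857]), 'joint_vel': array([ 0.00059509, -0.0026368 ,  0.00061096, -0.00226525,  0.00131149,
        0.00049823, -0.00012711]), 'joint_torque': array([ 1.39837157e-04, -6.24549150e+01,  2.40236713e-02, -3.90715098e+01,
       -6.15299377e-02,  3.66670266e-02,  1.36241124e-04]), 'ee_pos': array([0.2240456 , 0.58310754, 0.22984446]), 'eef_rot': array([ 1.82388044e-01,  9.83226421e-01, -6.31871031e-04, -8.45409417e-05]), 'ft_force': array([ 0.34486235, -0.09822381, -0.11464509]), 'torque': array([ 0.02180333, -0.02933956, -0.05174883]), 'grip_force': 0.0, 'width': 0.08699092503951883}
```

View pics/top0.png

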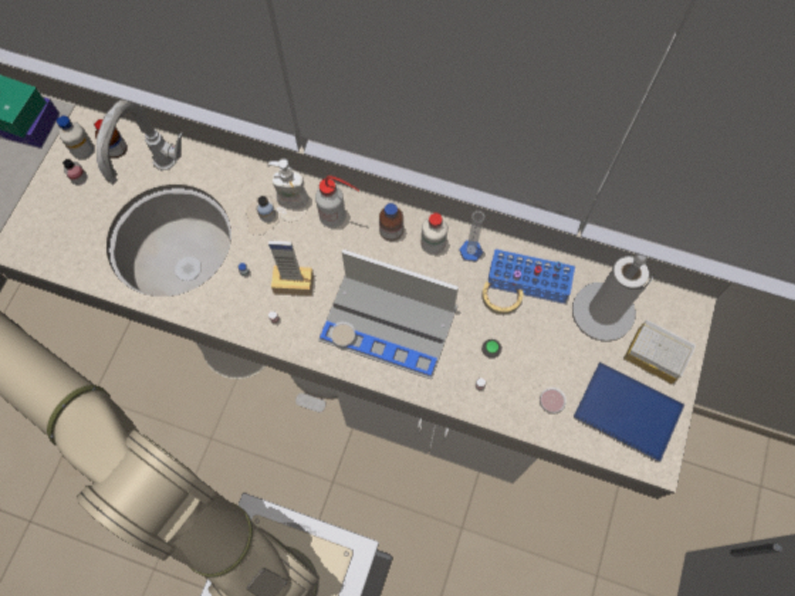

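View pics/scene0.png

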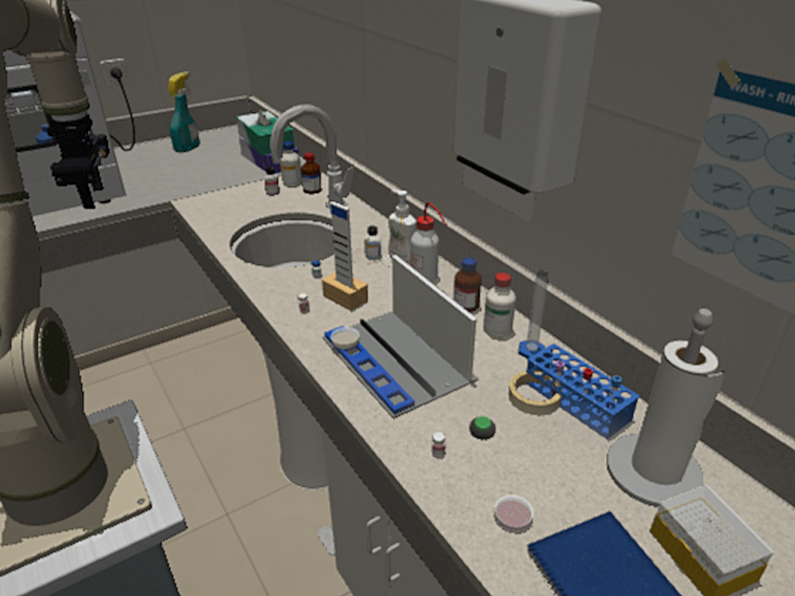

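Top view: blue vial (243,270), white vials (273,317) and (480,383), holder (290,280), stand around (390,320), button (492,348), pink dish (552,401). I'll enlarge it.

```bash
python3 - <<'E'
from h import *
shot('top','t1.png',(160,160,320,270),5)
shot('top','t2.png',(290,170,410,300),4.6)
shot('scene','s1.png',(200,130,345,300),3.5)
E
```

```text
(no output)
```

View pics/t1.png

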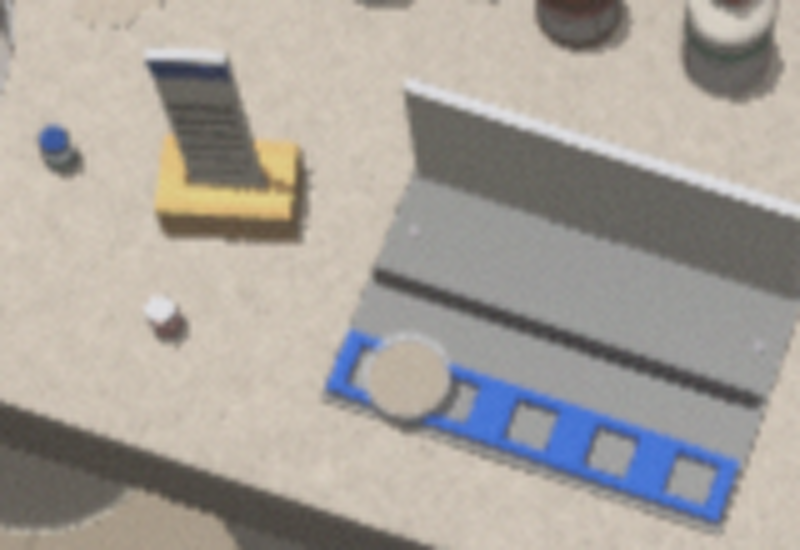

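View pics/t2.png

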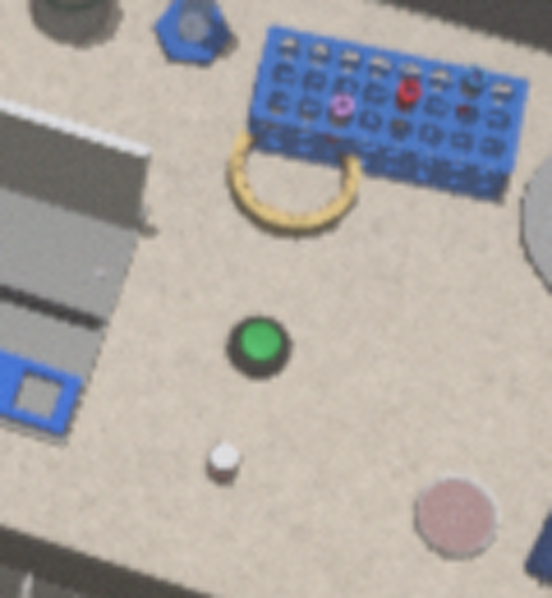

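View pics/s1.png

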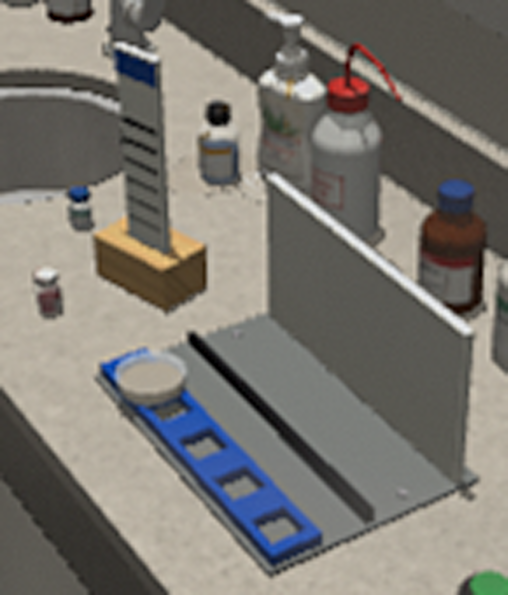

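Clear features: stand block corners, the backrest edge, holder top corners, the board's top end, vial caps, and both dishes. I'll fit poses from these.

```bash
cat > m.py <<'E'
from h import *
from scipy.optimize import least_squares
T1=lambda u,v:('top',(u+.5)/5-.5+160,(v+.5)/5-.5+160)
T2=lambda u,v:('top',(u+.5)/4.6-.5+290,(v+.5)/4.6-.5+170)
S1=lambda u,v:('scene',(u+.5)/3.5-.5+200,(v+.5)/3.5-.5+130)
S0=lambda u,v:('scene',u/1.42,v/1.42)
def fit(obs,x0):
    def W(p,q): c,s=np.cos(p[2]),np.sin(p[2]); return [p[0]+c*q[0]-s*q[1],p[1]+s*q[0]+c*q[1],q[2]]
    f=lambda p:np.concatenate([proj(o[0],W(p,q))-np.array(o[1:]) for o,q in obs])
    def proj(n,X): K,R,t=cal(n); a=K@(R@np.array(X)+t); return a[:2]/a[2]
    s=least_squares(f,x0,loss='soft_l1'); print(s.x.round(4),np.degrees(s.x[2]).round(2)); print(s.fun.reshape(-1,2).round(1).tolist()); return s.x
E
python3 - <<'E'
from m import *
st=[(T1(355,331),(-.038,.138,.017)),(T1(327,388),(-.082,.138,.017)),(T1(740,462),(-.038,-.138,.017)),(T1(718,518),(-.082,-.138,.017)),
(T1(405,92),(.085,.138,.150)),(T1(418,180),(.085,.138,.006)),(T2(148,156),(.085,-.138,.150)),
(S1(270,182),(.085,.138,.150)),(S1(468,333),(.085,-.138,.150)),(S1(461,476),(.085,-.138,.006)),(S1(320,531),(-.038,-.138,.017)),(S1(272,550),(-.082,-.138,.017)),(S1(102,364),(-.082,.138,.017))]
p=fit(st,[.5,0,0])
h=[(T1(165,138),(.028,.046,.045)),(T1(300,145),(.028,-.046,.045)),(T1(293,192),(-.028,-.046,.045)),(T1(157,188),(-.028,.046,.045)),(S1(95,237),(-.028,.046,.045)),(S1(168,278),(-.028,-.046,.045)),(S1(206,247),(.028,-.046,.045))]
q=fit(h,[.5,.2,0])
def tri(obs,f):
    def res(X):
        o=[]
        for (n,u,v) in obs:
            K,R,t=cal(n); a=K@(R@X+t); o+=[a[0]/a[2]-u,a[1]/a[2]-v]
        return o
    s=least_squares(res,[.5,0,.03]); print(f,s.x.round(4),s.fun.round(1))
def pz(o,z): return ray(*o,z)
print('board top front edge L,R', pz(T1(148,62),.235),pz(T1(228,66),.235)); tri([T1(148,63),S1(117,50)],'bL');tri([T1(228,66),S1(158,65)],'bR')
tri([T1(54,138),S1(79,192)],'blue');print(pz(T1(54,138),.04),pz(S1(79,192),.04))
tri([T1(162,310),S1(47,274)],'w1');print(pz(T1(162,310),.04),pz(S1(47,274),.04))
print('w2',pz(T2(224,455),.04),pz(S0(438,436),.04))
print('cream',pz(T1(409,370),.032),pz(S1(151,375),.032))
print('pink',pz(T2(456,514),.015),pz(S0(514,512),.015))
print('button',pz(T2(261,340),.03),pz(S0(483,426),.03)); tri([T2(261,340),S0(483,426)],'btn')
E
```

```text
[ 0.6175 -0.0142 -0.0084] -0.48
[[-1.0, -0.5], [-0.2, -0.2], [-0.1, -0.4], [0.1, 0.5], [-0.6, -0.8], [-0.3, -0.8], [0.1, 0.2], [-0.7, -1.7], [-0.0, 0.6], [-1.3, 2.7], [1.4, 0.8], [0.7, 1.8], [0.1, 0.3]]
[0.6473 0.2349 0.2854] 16.35
[[0.1, -0.5], [0.0, -0.7], [-0.0, 5.1], [-0.1, 4.7], [0.1, -0.1], [-0.4, -1.8], [1.0, -0.2]]
board top front edge L,R [0.6343 0.256  0.235 ] [0.6477 0.2088 0.235 ]
bL [0.6356 0.2568 0.2316] [ 0.1 -0.1 -0.2  0.1]
bR [0.6493 0.2093 0.2328] [ 0.2 -0.2 -0.2  0.1]
blue [0.6355 0.3599 0.0406] [-0.2  0.2  0.3 -0.1]
[0.6366 0.3599 0.04  ] [0.6349 0.3608 0.04  ]
w1 [0.5438 0.2415 0.0428] [-0.  0.  0. -0.]
[0.5448 0.2423 0.04  ] [0.5454 0.2455 0.04  ]
w2 [ 0.5494 -0.2639  0.04  ] [ 0.5481 -0.2633  0.04  ]
cream [0.5613 0.0735 0.032 ] [0.5557 0.0718 0.032 ]
pink [ 0.569  -0.4304  0.015 ] [ 0.5674 -0.4335  0.015 ]
button [ 0.6422 -0.2645  0.03  ] [ 0.6319 -0.2789  0.03  ]
btn [ 0.6472 -0.264   0.0096] [-0.4  0.5  0.4 -0.2]
```

Request:
{"method": "drive_tool", "body": {
  "series": [
    [[2.1,-1.7,0.8],4],
    [[2.1,-1.7,0.8],4],
    [[2.1,-1.7,0.8],4],
    [[2.1,-1.7,0.8],4],
    [[2.1,-1.7,0.8],4],
    [[2.1,-1.7,0.8],4],
    [[2.1,-1.7,0.8],4],
    [[2.1,-1.7,0.8],4],
    [[2.1,-1.7,0.8],4],
    [[2.1,-1.7,0.8],1.2]
  ],
  "hand": 0,
  "newtons": 20
}}

```text
time: 1.5
ee_pos: [0.4347, 0.4128, 0.3107]
eef_rot: [-0.141, 0.99, -0.0, -0.0]
ft_force: [0.3, 0.5, 0.1]
width: 0.0871
grip_force: 0.0
```

Request:
{"method": "drive_tool", "body": {
  "series": [
    [[2.1,-1.7,0],0],
    [[2.1,-1.7,0],0],
    [[2.1,-1.7,0],0],
    [[2.1,-1.7,0],0],
    [[2.1,-1.7,0],0],
    [[2.1,-1.7,0],0],
    [[2.1,-1.7,0],0],
    [[2.1,-1.7,0],0],
    [[2.1,-1.7,0],0],
    [[0,0,0],0]
  ]
}}

```text
time: 2.75
ee_pos: [0.6245, 0.2582, 0.3099]
eef_rot: [-0.139, 0.99, -0.001, -0.0]
ft_force: [-1.1, -0.1, -0.2]
width: 0.0868
grip_force: 0.0
```

```bash
python3 - <<'E'
from m import *
h=[(T1(165,138),(.028,.046,.045)),(T1(300,145),(.028,-.046,.045)),(T1(293,217),(-.028,-.046,.045)),(T1(157,212),(-.028,.046,.045)),(S1(95,237),(-.028,.046,.045)),(S1(168,278),(-.028,-.046,.045)),(S1(206,247),(.028,-.046,.045))]
fit(h,[.5,.2,0])
st=r.read_state();q=st['eef_rot'];print(st['ee_pos'],q,(2*np.degrees(np.arctan2(q[1],q[0]))-90)%180,st['joint_positions'])
E
```

```text
[0.646  0.2342 0.2885] 16.53
[[0.1, -0.0], [0.1, -0.4], [0.1, 0.5], [0.0, 0.4], [-0.1, 0.1], [-0.6, -1.5], [0.8, -0.0]]
[0.62446588 0.25816044 0.30993913] [-1.39025878e-01  9.90288498e-01 -6.76971706e-04 -1.91725590e-04] 105.98296787114447 [-0.55788046  0.42402849  0.14569729  1.18071967 -0.05860252  1.54162536
  1.42657977]
```

Request:
{"method": "drive_tool", "body": {
  "series": [
    [[1.1,-1.2,0],0.4],
    [[1.1,-1.2,0],0],
    [[0,0,-1],0],
    [[0,0,-2],0],
    [[0,0,-2],0],
    [[0,0,-2],0],
    [[0,0,-2],0],
    [[0,0,-2],0],
    [[0,0,-1],0],
    [[0,0,0],0]
  ]
}}

```text
time: 4.0
ee_pos: [0.6446, 0.2366, 0.1898]
eef_rot: [-0.144, 0.99, -0.0, -0.001]
ft_force: [-0.6, -0.2, 0.6]
width: 0.0872
grip_force: 0.0
```

Request:
{"method": "drive_tool", "body": {
  "series": [
    [[0,0,0],0],
    [[0,0,0],0],
    [[0,0,0],0],
    [[0,0,0],0],
    [[0,0,0],0],
    [[0,0,0],0],
    [[0,0,0],0],
    [[0,0,0],0],
    [[0,0,0],0],
    [[0,0,0],0]
  ],
  "hand": 1,
  "newtons": 20
}}

```text
time: 5.25
ee_pos: [0.6452, 0.2365, 0.1907]
eef_rot: [-0.144, 0.99, 0.0, 0.0]
ft_force: [-0.3, -0.4, 0.6]
width: 0.0495
grip_force: 20.0
```

```bash
python3 - <<'E'
from m import *
shot('scene','s2.png',(180,80,380,300),2.6)
shot('top','t3.png',(160,120,340,270),4)
E
```

```text
(no output)
```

View pics/s2.png

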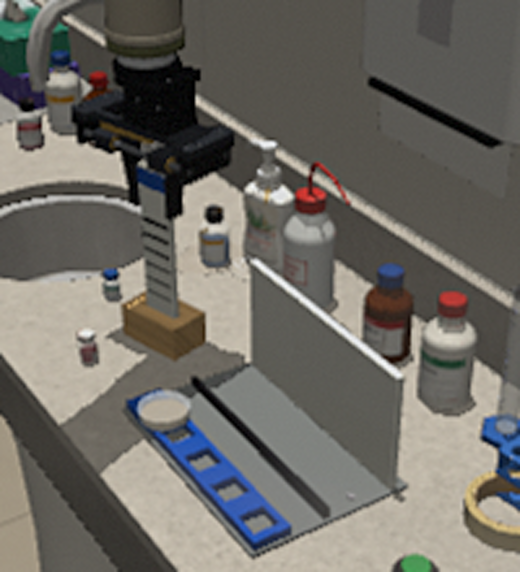

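Board gripped (49.5 mm). I'll lift it, then carry it to the stand.

Request:
{"method": "drive_tool", "body": {
  "series": [
    [[0,0,0.5],0],
    [[0,0,1],0],
    [[0,0,1.5],0],
    [[0,0,1.5],0],
    [[0,0,1.5],0],
    [[0,0,1.5],0],
    [[0,0,0.5],0],
    [[-0.1,-1,0],-1],
    [[-0.1,-1.5,0],-2],
    [[-0.1,-2,0],-2]
  ]
}}

```text
time: 6.6
ee_pos: [0.6419, 0.1898, 0.27]
eef_rot: [-0.099, 0.995, -0.0, -0.0]
ft_force: [0.3, -0.1, -0.9]
width: 0.05
grip_force: 20.0
```

Request:
{"method": "drive_tool", "body": {
  "series": [
    [[-0.1,-2.2,0],-2],
    [[-0.1,-2.2,0],-2],
    [[-0.1,-2.2,0],-2],
    [[-0.1,-2.2,0],-2],
    [[-0.1,-2.2,0],-2],
    [[-0.1,-2.2,0],-2],
    [[0,-2.2,0],0],
    [[0,-2.2,0],0],
    [[0,-2,0],0],
    [[0,-1,0],0]
  ]
}}

```text
time: 7.85
ee_pos: [0.6361, -0.0164, 0.2706]
eef_rot: [0.004, 1.0, -0.0, 0.0]
ft_force: [0.9, 0.5, -0.6]
width: 0.0497
grip_force: 20.0
```

Request:
{"method": "drive_tool", "body": {
  "series": [
    [[0,0,-1],0],
    [[0,0,-1],0],
    [[0,0,-1],0],
    [[0,0,-1],0],
    [[0,0,-0.5],0],
    [[0,0,0],0],
    [[0,0,0],0],
    [[0,0,0],0],
    [[0,0,0],0],
    [[0,0,0],0]
  ]
}}

```text
time: 9.1
ee_pos: [0.6362, -0.0145, 0.2257]
eef_rot: [0.004, 1.0, 0.0, 0.0]
ft_force: [-0.0, 0.7, -0.8]
width: 0.0499
grip_force: 20.0
```

```bash
python3 - <<'E'
from m import *
shot('scene','s3.png',(240,60,380,270),2.8)
shot('top','t4.png',(220,120,340,270),4)
E
```

```text
(no output)
```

View pics/s3.png

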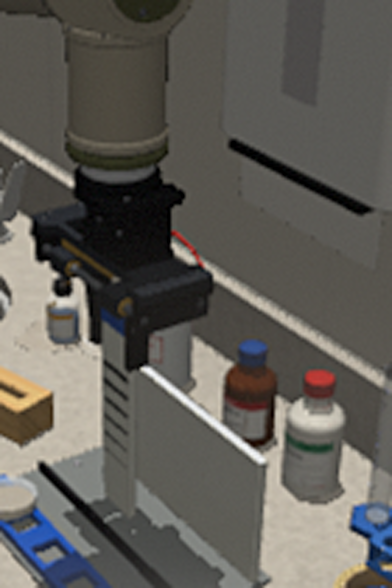

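Request:
{"method": "drive_tool", "body": {
  "series": [
    [[0,0,-0.5],0],
    [[0,0,-0.8],0],
    [[0,0,-0.8],0],
    [[0,0,-0.6],0],
    [[0,0,-0.3],0],
    [[0,0,0],0],
    [[0,0,0],0],
    [[0,0,0],0],
    [[0,0,0],0],
    [[0,0,0],0]
  ]
}}

```text
time: 10.45
ee_pos: [0.6362, -0.0145, 0.1957]
eef_rot: [0.004, 1.0, 0.0, 0.0]
ft_force: [-0.2, 0.4, -1.1]
width: 0.0497
grip_force: 20.0
```

Request:
{"method": "drive_tool", "body": {
  "series": [
    [[-0.1,0,0],0],
    [[-0.1,0,0],0],
    [[-0.1,0,0],0],
    [[-0.1,0,0],0],
    [[0,0,0],0],
    [[0,0,0],0],
    [[0,0,0],0],
    [[0,0,0],0],
    [[0,0,0],0],
    [[0,0,0],0]
  ]
}}

```text
time: 11.7
ee_pos: [0.6321, -0.0145, 0.1956]
eef_rot: [0.004, 1.0, 0.0, -0.0]
ft_force: [0.6, -0.1, -1.3]
width: 0.0501
grip_force: 20.0
```

Request:
{"method": "drive_tool", "body": {
  "series": [
    [[0,0,-0.2],0],
    [[0,0,-0.1],0],
    [[0,0,-0.1],0],
    [[0,0,-0.05],0],
    [[0,0,0],0],
    [[0,0,0],0],
    [[0,0,0],0],
    [[0,0,0],0],
    [[0,0,0],0],
    [[0,0,0],0]
  ]
}}

```text
time: 12.95
ee_pos: [0.6323, -0.0145, 0.1916]
eef_rot: [0.004, 1.0, 0.0, 0.0]
ft_force: [-1.2, 0.2, 6.2]
width: 0.0494
grip_force: 20.0
```

Request:
{"method": "drive_tool", "body": {
  "series": [
    [[0,0,0],0],
    [[0,0,0],0],
    [[0.6,0,0],0],
    [[0.6,0,0],0],
    [[0.6,0,-0.05],0],
    [[0.6,0,-0.05],0],
    [[0.6,0,-0.1],0],
    [[0.6,0,-0.1],0],
    [[0,0,0],0],
    [[0,0,0],0]
  ],
  "newtons": 4
}}

```text
time: 14.2
ee_pos: [0.6679, -0.0145, 0.1878]
eef_rot: [0.004, 1.0, 0.0, -0.0]
ft_force: [-1.0, -0.3, -1.0]
width: 0.0498
grip_force: 4.0
```

```bash
python3 - <<'E'
from m import *
a=shot('scene','s4.png',(240,100,380,270),2.8);b=shot('top','t5.png',(240,120,340,250),3.6)
A=cv2.imread('pics/s4.png');B=cv2.imread('pics/t5.png')
H=max(len(A),len(B));P=lambda I:cv2.copyMakeBorder(I,0,H-len(I),0,0,0)
cv2.imwrite('pics/c4.png',np.hstack([P(A),P(B)]))
E
```

```text
(no output)
```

View pics/c4.png

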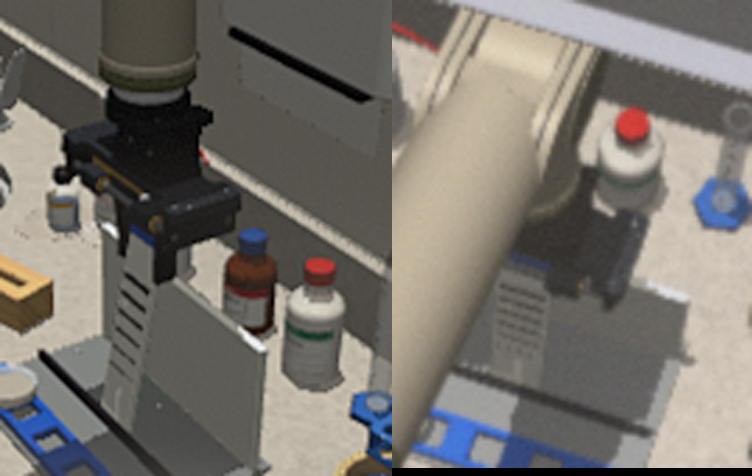

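Request:
{"method": "drive_tool", "body": {
  "series": [
    [[0.6,0,-0.1],0],
    [[0.6,0,-0.15],0],
    [[0.6,0,-0.15],0],
    [[0.6,0,-0.15],0],
    [[0.6,0,-0.2],0],
    [[0.6,0,-0.2],0],
    [[0.6,0,-0.2],0],
    [[0.5,0,-0.2],0],
    [[0,0,0],0],
    [[0,0,0],0]
  ]
}}

```text
time: 15.55
ee_pos: [0.7151, -0.0145, 0.1744]
eef_rot: [0.004, 1.0, 0.0, -0.0]
ft_force: [0.4, -0.9, -1.5]
width: 0.0499
grip_force: 4.0
```

Request:
{"method": "drive_tool", "body": {
  "series": [
    [[0.1,0,0],0],
    [[0.1,0,0],0],
    [[0,0,0],0],
    [[0,0,0],0],
    [[0,0,0],0],
    [[0,0,0],0],
    [[0,0,0],0],
    [[0,0,0],0],
    [[0,0,0],0],
    [[0,0,0],0]
  ]
}}

```text
time: 16.8
ee_pos: [0.7165, -0.0145, 0.1744]
eef_rot: [0.004, 1.0, 0.0, -0.001]
ft_force: [-5.4, 0.8, 0.1]
width: 0.05
grip_force: 4.0
```

Request:
{"method": "drive_tool", "body": {
  "series": [
    [[-0.1,0,0],0],
    [[0,0,0],0],
    [[0,0,0],0],
    [[0,0,0],0],
    [[0,0,0],0],
    [[0,0,0],0],
    [[0,0,0],0],
    [[0,0,0],0],
    [[0,0,0],0],
    [[0,0,0],0]
  ]
}}

```text
time: 18.05
ee_pos: [0.7161, -0.0145, 0.1746]
eef_rot: [0.004, 1.0, 0.0, 0.0]
ft_force: [0.0, 1.1, -2.2]
width: 0.0501
grip_force: 4.0
```

Request:
{"method": "drive_tool", "body": {
  "series": [
    [[0,0,0],0],
    [[0,0,0],0],
    [[0,0,0],0],
    [[0,0,0],0],
    [[0,0,2],0],
    [[0,0,3],0],
    [[0,0,3],0],
    [[0,0,3],0],
    [[-3,0,2],0],
    [[-5,0,0],0]
  ],
  "hand": 0
}}

```text
time: 19.3
ee_pos: [0.6366, -0.0148, 0.3075]
eef_rot: [0.004, 1.0, -0.0, 0.002]
ft_force: [-0.2, 0.5, 0.9]
width: 0.0873
grip_force: 0.0
```

Request:
{"method": "drive_tool", "body": {
  "series": [
    [[-3,4,0],0],
    [[-3,4,0],0],
    [[-3,4,0],0],
    [[-2,4,0],0],
    [[0,4,0],0],
    [[0,4,0],0],
    [[0,4,0],0],
    [[0,0,0],0],
    [[0,0,0],0],
    [[0,0,0],0]
  ]
}}

```text
time: 20.55
ee_pos: [0.5266, 0.2641, 0.3054]
eef_rot: [0.005, 1.0, 0.0, 0.0]
ft_force: [0.7, -1.0, -0.4]
width: 0.0872
grip_force: 0.0
```

```bash
python3 - <<'E'
from m import *
shot('scene','s5.png',(200,130,345,300),3.5);shot('top','t5.png',(200,160,320,270),3.3)
A=cv2.imread('pics/s5.png')[:,130:];B=cv2.imread('pics/t5.png')
H=max(len(A),len(B));P=lambda I:cv2.copyMakeBorder(I,0,H-len(I),0,0,0)
cv2.imwrite('pics/c5.png',np.hstack([P(A),P(B)]))
print(r.read_state()['ee_pos'])
E
```

```text
[0.52646849 0.26445218 0.3050622 ]
```

View pics/c5.png

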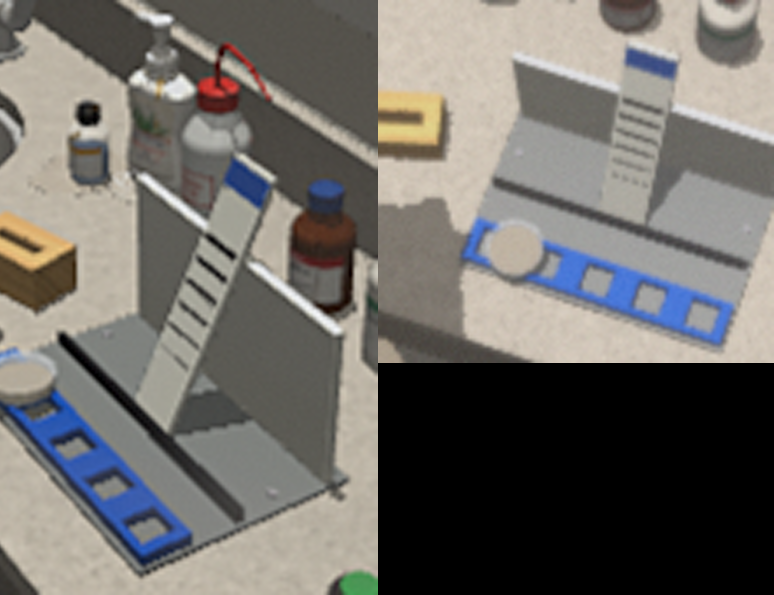

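Board leans squarely with its foot at the strip (foot at (155,415) in the left crop). I'll check the dishes, vials and button with a model-outline overlay.

```bash
cat > ov.py <<'E'
from m import *
def hull(n,c,z0,z1,rad):
    a=np.linspace(0,2*np.pi,60); P=[proj(n,[c[0]+rad*np.cos(t),c[1]+rad*np.sin(t),z]) for t in a for z in(z0,z1)]
    return cv2.convexHull(np.float32(P))
def mosaic(items,f,W=26,s=7):
    tiles=[]
    ims={n:vision.camera(n)['color'][:,:,::-1] for n in('top','scene')}
    for n in('top','scene'):
        row=[]
        for c,z0,z1,rad in items:
            hh=hull(n,c,z0,z1,rad); o=np.round(hh.mean((0,1))).astype(int)
            o=np.clip(o,W//2,[559-W//2,419-W//2])-W//2
            im=cv2.resize(ims[n][o[1]:o[1]+W,o[0]:o[0]+W],None,fx=s,fy=s,interpolation=cv2.INTER_CUBIC).copy()
            cv2.polylines(im,[np.round((hh-o+.5)*s-.5).astype(int)],True,(0,255,0),1); row.append(im)
        tiles.append(np.hstack(row))
    cv2.imwrite('pics/'+f,np.vstack(tiles))
E
python3 - <<'E'
from ov import *
mosaic([((.5585,.0727),.017,.032,.0295),((.5685,-.432),0,.015,.0295),((.646,-.2645),0.01,.02,.015)],'o1.png',W=36,s=7)
mosaic([((.6355,.3602),0,.04,.0115),((.5445,.242),0,.04,.0115),((.549,-.2636),0,.04,.0115)],'o2.png',W=26,s=10)
E
```

```text
(no output)
```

View pics/o1.png

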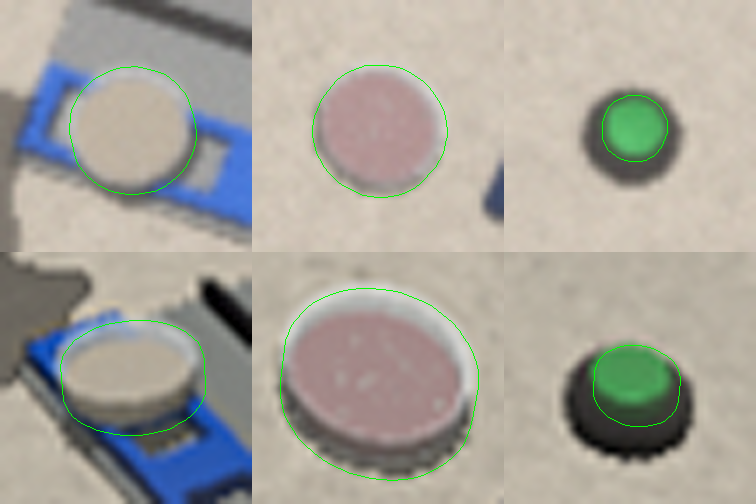

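View pics/o2.png

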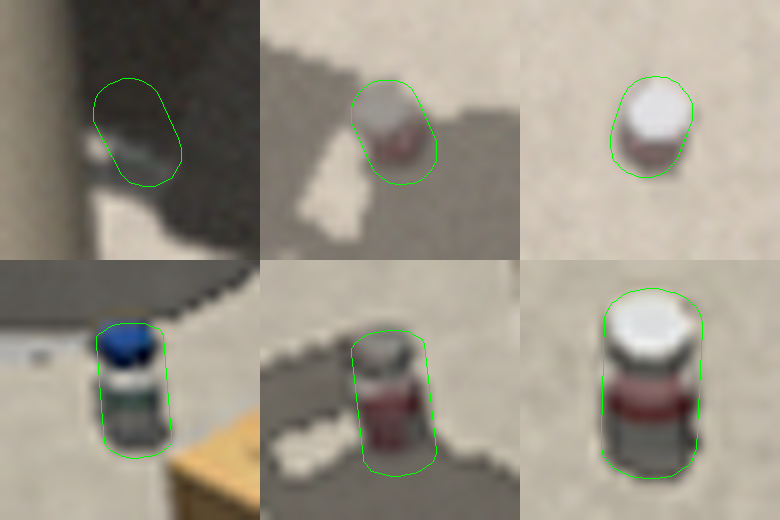

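Outlines match: cream at (.558,.0735), pink at (.5685,-.432), all vials in place. Next, the cream dish.

Request:
{"method": "drive_tool", "body": {
  "series": [
    [[0.4,-2.4,0],0],
    [[0.4,-2.4,0],0],
    [[0.4,-2.4,0],0],
    [[0.4,-2.4,-1],0],
    [[0.4,-2.4,-2],0],
    [[0.4,-2.4,-3],0],
    [[0.4,-2.4,-3],0],
    [[0.35,-2.3,-3],0],
    [[0,0,-3],0],
    [[0,0,-3],0]
  ]
}}

```text
time: 22.1
ee_pos: [0.5577, 0.074, 0.1237]
eef_rot: [0.004, 1.0, 0.0, 0.0]
ft_force: [0.1, 0.7, 0.3]
width: 0.0872
grip_force: 0.0
```

Request:
{"method": "drive_tool", "body": {
  "series": [
    [[0,0,-2.5],0],
    [[0,0,-2],0],
    [[0,0,-2],0],
    [[0,0,-1],0],
    [[0,0,-1],0],
    [[0,0,0],0],
    [[0,0,0],0],
    [[0,0,0],0],
    [[0,0,0],0],
    [[0,0,0],0]
  ]
}}

```text
time: 23.35
ee_pos: [0.5577, 0.0745, 0.0397]
eef_rot: [0.004, 1.0, 0.0, 0.0]
ft_force: [-0.3, 0.4, -0.6]
width: 0.0872
grip_force: 0.0
```

Request:
{"method": "drive_tool", "body": {
  "series": [
    [[0,-0.1,-0.5],0],
    [[0,0,-0.5],0],
    [[0,0,-0.2],0],
    [[0,0,0],0],
    [[0,0,0],0],
    [[0,0,0],0],
    [[0,0,0],0],
    [[0,0,0],0],
    [[0,0,0],0],
    [[0,0,0],0]
  ]
}}

```text
time: 24.6
ee_pos: [0.5576, 0.0734, 0.0276]
eef_rot: [0.004, 1.0, 0.0, 0.0]
ft_force: [-0.3, 0.6, 0.3]
width: 0.0874
grip_force: 0.0
```

Request:
{"method": "drive_tool", "body": {
  "series": [
    [[0,0,0],0],
    [[0,0,0],0],
    [[0,0,0],0],
    [[0,0,0],0],
    [[0,0,0],0],
    [[0,0,0],0],
    [[0,0,0],0],
    [[0,0,0],0],
    [[0,0,0],0],
    [[0,0,0],0]
  ],
  "hand": 1,
  "newtons": 15
}}

```text
time: 25.85
ee_pos: [0.5576, 0.0735, 0.0276]
eef_rot: [0.004, 1.0, 0.0, -0.0]
ft_force: [-0.3, 0.7, -0.5]
width: 0.0587
grip_force: 15.0
```

Request:
{"method": "drive_tool", "body": {
  "series": [
    [[0,0,1],0],
    [[0,0,2],0],
    [[0,0,2],0],
    [[0,0,2],0],
    [[0,0,2],0],
    [[0,0,1],0],
    [[0,0,0],0],
    [[0,0,0],0],
    [[0,0,0],0],
    [[0,0,0],0]
  ]
}}

```text
time: 27.1
ee_pos: [0.5574, 0.0734, 0.1271]
eef_rot: [0.004, 1.0, -0.0, -0.0]
ft_force: [-0.8, 0.0, -0.1]
width: 0.0585
grip_force: 15.0
```

```bash
python3 - <<'E'
from ov import *
st=r.read_state(); e=st['ee_pos'];print(e,st['width'])
mosaic([((e[0],e[1]),.117,.132,.0295),((.5685,-.432),0,.015,.0295)],'o3.png',W=40,s=7)
E
```

```text
[0.55736677 0.07336774 0.12706941] 0.058488735252205444
```

View pics/o3.png

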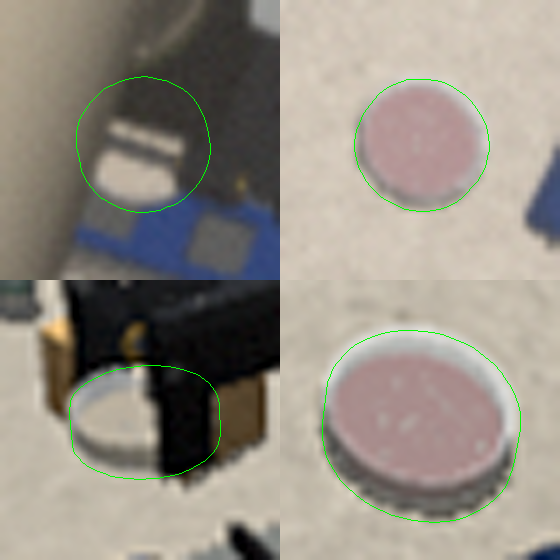

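Dish held level at the TCP. Now I'll carry it over the pink dish.

Request:
{"method": "drive_tool", "body": {
  "series": [
    [[0,-1.5,0],0],
    [[0,-3,0],0],
    [[0,-3.5,0],0],
    [[0,-3.5,0],0],
    [[0,-3.5,0],0],
    [[0.1,-3.5,0],0],
    [[0.1,-3.5,0],0],
    [[0.1,-3.5,0],0],
    [[0.1,-3.5,0],0],
    [[0.1,-3.5,0],0]
  ]
}}

```text
time: 28.45
ee_pos: [0.562, -0.2539, 0.1277]
eef_rot: [0.004, 1.0, -0.0, -0.0]
ft_force: [0.1, -0.2, 0.9]
width: 0.0587
grip_force: 15.0
```

Request:
{"method": "drive_tool", "body": {
  "series": [
    [[0.1,-3.5,0],0],
    [[0.1,-3.5,0],0],
    [[0.1,-3.5,0],0],
    [[0.1,-3.5,0],0],
    [[0.1,-2.5,0],0],
    [[0.1,-1,0],0],
    [[0,0,-1],0],
    [[0,0,-2],0],
    [[0,0,-1],0],
    [[0,0,0],0]
  ]
}}

```text
time: 29.7
ee_pos: [0.5683, -0.4254, 0.0861]
eef_rot: [0.003, 1.0, 0.001, -0.001]
ft_force: [0.3, 0.5, -0.2]
width: 0.0586
grip_force: 15.0
```

```bash
python3 - <<'E'
from h import *
print(r.read_state())
E
```

```text
{'time': 29.7, 'joint_positions': array([ 0.30895624,  0.64538962,  0.4037305 ,  1.38068111, -0.25968501,
        1.1702354 ,  2.30599759]), 'joint_vel': array([ 0.00306306, -0.01898046,  0.0116438 , -0.02521742,  0.00324044,
        0.01479227, -0.00017569]), 'joint_torque': array([-9.43326624e-03, -7.44573283e+01,  1.06373289e+01, -3.49593616e+01,
        4.73645597e-02, -1.58907096e-01,  2.58397067e-02]), 'ee_pos': array([ 0.56827364, -0.42537238,  0.08605502]), 'eef_rot': array([ 3.23457454e-03,  9.99993997e-01,  7.96154810e-04, -9.53868320e-04]), 'ft_force': array([ 0.28414812,  0.50071284, -0.21363476]), 'torque': array([ 0.02273164,  0.03247136, -0.00098287]), 'grip_force': 15.000015646219254, 'width': 0.05864990414376798}
```

Request:
{"method": "drive_tool", "body": {
  "series": [
    [[0,-0.6,-0.5],0],
    [[0,0,-1.5],0],
    [[0,0,-1.5],0],
    [[0,0,-1],0],
    [[0,0,-0.5],0],
    [[0,0,0],0],
    [[0,0,0],0],
    [[0,0,0],0],
    [[0,0,0],0],
    [[0,0,0],0]
  ]
}}

```text
time: 30.95
ee_pos: [0.5687, -0.4326, 0.0377]
eef_rot: [0.004, 1.0, 0.0, 0.0]
ft_force: [0.4, 0.3, -0.0]
width: 0.0589
grip_force: 15.0
```

Request:
{"method": "drive_tool", "body": {
  "series": [
    [[0,0.05,-0.3],0],
    [[0,0,-0.3],0],
    [[0,0,-0.3],0],
    [[0,0,-0.2],0],
    [[0,0,-0.1],0],
    [[0,0,0],0],
    [[0,0,0],0],
    [[0,0,0],0],
    [[0,0,0],0],
    [[0,0,0],0]
  ]
}}

```text
time: 32.2
ee_pos: [0.5688, -0.4321, 0.0262]
eef_rot: [0.004, 1.0, -0.0, 0.0]
ft_force: [-1.4, 1.9, 5.9]
width: 0.0586
grip_force: 15.0
```

Request:
{"method": "drive_tool", "body": {
  "series": [
    [[0,0,0.05],0],
    [[0,0,0],0],
    [[0,0,0],0],
    [[0,0,0],0],
    [[0,0,0],0],
    [[0,0,0],0],
    [[0,0,1],0],
    [[0,0,2],0],
    [[0,0,3],0],
    [[0,0,3],0]
  ],
  "hand": 0
}}

```text
time: 33.45
ee_pos: [0.5688, -0.4323, 0.1188]
eef_rot: [0.004, 1.0, -0.0, 0.001]
ft_force: [0.1, -0.9, -0.2]
width: 0.0872
grip_force: 0.0
```

Request:
{"method": "drive_tool", "body": {
  "series": [
    [[0,3,0],0],
    [[0,3,0],0],
    [[-0.5,3,0],0],
    [[-0.5,3,0],0],
    [[-0.5,2,0],0],
    [[-0.5,2,0],0],
    [[0,1,0],0],
    [[0,0,0],0],
    [[0,0,0],0],
    [[0,0,0],0]
  ]
}}

```text
time: 34.7
ee_pos: [0.5485, -0.263, 0.1161]
eef_rot: [0.004, 1.0, -0.0, -0.0]
ft_force: [-0.8, 0.1, -0.7]
width: 0.0871
grip_force: 0.0
```

```bash
cat > vt.py <<'E'
from m import *
from ov import hull
def caps():
    # saturated/bright cap blobs and vial check: compare expected silhouette patches numerically
    pass
E
python3 - <<'E'
from ov import *
st=r.read_state();print(st['ee_pos'],st['eef_rot'])
for n in('top','scene'):
    im=vision.camera(n)['color'].astype(int)
    cv2.imwrite(f'pics/raw_{n}.png',im[:,:,::-1])
    hsv=cv2.cvtColor(im.astype(np.uint8),cv2.COLOR_RGB2HSV)
    for nm,c,z0,z1,rad in(('w2',(.549,-.2636),0,.04,.0115),('w1',(.5445,.242),0,.04,.0115),('blue',(.6355,.3602),0,.04,.0115),('stack',(.5685,-.432),0,.03,.0295)):
        h=hull(n,c,z0,z1,rad);x0,y0=np.floor(h.min((0,1))).astype(int)-3;x1,y1=np.ceil(h.max((0,1))).astype(int)+3
        g=im[y0:y1,x0:x1]; bg=np.array([c for c in [np.median(np.concatenate([g[0],g[-1],g[:,0],g[:,-1]]),0)]][0])
        m=(np.abs(g-bg).sum(2)>60); ys,xs=np.nonzero(m)
        print(n,nm,'mask bbox',xs.min()+x0,ys.min()+y0,xs.max()+x0,ys.max()+y0,'model',h.min((0,1)).round(1),h.max((0,1)).round(1),m.sum())
E
```

```text
[ 0.54849579 -0.2629591   0.11609497] [ 4.18488638e-03  9.99991229e-01 -1.56272951e-04 -6.80876920e-05]
top w2 mask bbox 330 262 344 274 model [333.5 265.1] [341.8 275.3] 115
top w1 mask bbox 189 220 197 229 model [188.6 218.5] [197.2 229. ] 57
top blue mask bbox 167 185 176 195 model [166.8 184.4] [175.7 195.2] 79
top stack mask bbox 380 275 397 292 model [379.2 271.6] [399.3 291.7] 84
scene w2 mask bbox 300 300 316 319 model [303.6 303.4] [313.7 322.4] 143
scene w1 mask bbox 209 206 217 221 model [209.6 206.5] [218.1 221.1] 100
scene blue mask bbox 216 179 229 199 model [219.1 182.8] [226.7 196.3] 166
scene stack mask bbox 344 341 376 377 model [347.5 344.1] [376.7 376.1] 421[ WARN:0@0.912] global loadsave.cpp:1063 imwrite_ Unsupported depth image for selected encoder is fallbacked to CV_8U.
```

Request:
{"method": "drive_tool", "body": {
  "series": [
    [[0.05,-0.05,-1],0],
    [[0,0,-2],0],
    [[0,0,-2],0],
    [[0,0,-2],0],
    [[0,0,-1.5],0],
    [[0,0,-0.5],0],
    [[0,0,0],0],
    [[0,0,0],0],
    [[0,0,0],0],
    [[0,0,0],0]
  ]
}}

```text
time: 36.05
ee_pos: [0.5494, -0.2626, 0.0265]
eef_rot: [0.004, 1.0, -0.0, 0.0]
ft_force: [0.4, -0.2, -0.0]
width: 0.087
grip_force: 0.0
```

Request:
{"method": "drive_tool", "body": {
  "series": [
    [[0,0,0],0],
    [[0,0,0],0],
    [[0,0,0],0],
    [[0,0,0],0],
    [[0,0,0],0],
    [[0,0,0],0],
    [[0,0,0],0],
    [[0,0,0],0],
    [[0,0,0],0],
    [[0,0,0],0]
  ],
  "hand": 1,
  "newtons": 15
}}

```text
time: 37.3
ee_pos: [0.5491, -0.2626, 0.0261]
eef_rot: [0.004, 1.0, 0.0, 0.0]
ft_force: [0.1, -0.6, -0.4]
width: 0.0223
grip_force: 15.0
```

Request:
{"method": "drive_tool", "body": {
  "series": [
    [[0,0,1],0],
    [[0,0,2],0],
    [[0,0,2],0],
    [[0,0,2],0],
    [[0,0,1],0],
    [[0,0,0],0],
    [[0,0,0],0],
    [[0,0,0],0],
    [[0,0,0],0],
    [[0,0,0],0]
  ]
}}

```text
time: 38.55
ee_pos: [0.549, -0.2625, 0.1058]
eef_rot: [0.004, 1.0, 0.0, -0.0]
ft_force: [0.1, -0.5, -1.2]
width: 0.0216
grip_force: 15.0
```

```bash
python3 - <<'E'
from ov import *
p=np.array([.6175,-.0142]);a=-.0084
for i,y in enumerate((.112,.056,0,-.056,-.112)):
    print(y,(p+[np.cos(a)*-.06-np.sin(a)*y,np.sin(a)*-.06+np.cos(a)*y]).round(4))
# pocket check: bottom-quad centroid in raw top picture (grey inside blue)
for n in('top','scene'):
    im=cv2.imread(f'pics/raw_{n}.png');hsv=cv2.cvtColor(im,cv2.COLOR_BGR2HSV)
    q=[proj(n,[*(p+[np.cos(a)*x-np.sin(a)*y,np.sin(a)*x+np.cos(a)*y]),.017]) for x,y in((-.082,.138),(-.038,.138),(-.038,-.138),(-.082,-.138))]
    roi=cv2.fillConvexPoly(np.zeros(im.shape[:2],np.uint8),np.round(q).astype(int),255)
    roi=cv2.erode(roi,np.ones((3,3)))
    m=((hsv[:,:,1]<110)&(roi>0)).astype(np.uint8)
    k,l,s,c=cv2.connectedComponentsWithStats(m)
    for j in range(1,k):
        if s[j,4]>25: print(n,s[j].tolist(),c[j].round(1),'mouth',ray(n,*c[j],.017)[:2],'floor',ray(n,*c[j],.006)[:2])
E
```

```text
0.112 [0.5584 0.0983]
0.056 [0.558  0.0423]
0 [ 0.5575 -0.0137]
-0.056 [ 0.557  -0.0697]
-0.112 [ 0.5566 -0.1257]
top [230, 229, 10, 10, 72] [234.4 233.8] mouth [0.5574 0.0981] floor [0.5607 0.1003]
top [245, 235, 11, 10, 71] [250.1 239.2] mouth [0.5567 0.0418] floor [0.5599 0.0437]
top [261, 240, 11, 10, 74] [265.7 244.6] mouth [ 0.556  -0.0135] floor [ 0.5593 -0.012 ]
top [277, 245, 30, 18, 311] [291.6 253.3] mouth [ 0.5554 -0.1041] floor [ 0.5586 -0.1032]
scene [235, 235, 9, 5, 32] [239.1 237. ] mouth [0.5549 0.0946] floor [0.5613 0.1078]
scene [244, 245, 9, 5, 34] [248.  247.1] mouth [0.5537 0.0387] floor [0.5601 0.0511]
scene [253, 255, 11, 6, 43] [257.6 257.5] mouth [ 0.553  -0.0165] floor [ 0.5593 -0.0048]
scene [262, 264, 13, 9, 66] [268. 268.] mouth [ 0.5541 -0.07  ] floor [ 0.5605 -0.0591]
scene [274, 276, 11, 9, 63] [279.2 280.2] mouth [ 0.5536 -0.1266] floor [ 0.56   -0.1165]
```

Request:
{"method": "drive_tool", "body": {
  "series": [
    [[0.1,1.5,0],0],
    [[0.1,2.5,0],0],
    [[0.1,3,0],0],
    [[0.1,3,0],0],
    [[0.1,2.5,0],0],
    [[0.2,1.2,-1],0],
    [[0,0,-2],0],
    [[0,0,-1.5],0],
    [[0,0,-0.9],0],
    [[0,0,0],0]
  ]
}}

```text
time: 39.8
ee_pos: [0.5557, -0.1258, 0.0514]
eef_rot: [0.004, 1.0, -0.0, -0.001]
ft_force: [-0.6, -0.3, -1.1]
width: 0.0224
grip_force: 15.0
```

Request:
{"method": "drive_tool", "body": {
  "series": [
    [[0,0,0],0],
    [[0,0,0],0],
    [[0,0,0],0],
    [[0,0,0],0],
    [[0,0,0],0],
    [[0,0,0],0],
    [[0,0,0],0],
    [[0,0,0],0],
    [[0,0,0],0],
    [[0,0,0],0]
  ]
}}

```text
time: 41.05
ee_pos: [0.5561, -0.1256, 0.0521]
eef_rot: [0.004, 1.0, 0.0, -0.0]
ft_force: [-0.8, -0.1, -1.1]
width: 0.0225
grip_force: 15.0
```

Request:
{"method": "drive_tool", "body": {
  "series": [
    [[0,0,-0.3],0],
    [[0,0,-0.4],0],
    [[0,0,-0.4],0],
    [[0,0,-0.4],0],
    [[0,0,-0.3],0],
    [[0,0,-0.1],0],
    [[0,0,0],0],
    [[0,0,0],0],
    [[0,0,0],0],
    [[0,0,0],0]
  ]
}}

```text
time: 42.3
ee_pos: [0.5562, -0.1256, 0.0332]
eef_rot: [0.004, 1.0, 0.0, 0.0]
ft_force: [0.1, 0.4, -1.0]
width: 0.0222
grip_force: 15.0
```

Request:
{"method": "drive_tool", "body": {
  "series": [
    [[0,0,-0.1],0],
    [[0,0,0],0],
    [[0,0,0],0],
    [[0,0,0],0],
    [[0,0,0],0],
    [[0,0,0],0],
    [[0,0,0],0],
    [[0,0,0],0],
    [[0,0,0],0],
    [[0,0,0],0]
  ]
}}

```text
time: 43.55
ee_pos: [0.5561, -0.1255, 0.0321]
eef_rot: [0.004, 1.0, 0.0, -0.0]
ft_force: [-0.8, 0.4, -0.9]
width: 0.0223
grip_force: 15.0
```

Request:
{"method": "drive_tool", "body": {
  "series": [
    [[0,0,0],0],
    [[0,0,0],0],
    [[0,0,0],0],
    [[0,0,0],0],
    [[0,0,1],0],
    [[0,0,2],0],
    [[0,0,3],0],
    [[0,0,3],0],
    [[0,1.5,1],0],
    [[0,3,0],0]
  ],
  "hand": 0.4
}}

```text
time: 44.8
ee_pos: [0.5564, -0.0803, 0.1329]
eef_rot: [0.005, 1.0, -0.0, 0.001]
ft_force: [0.4, -0.2, -0.4]
width: 0.0524
grip_force: 0.0
```

Request:
{"method": "drive_tool", "body": {
  "series": [
    [[-0.1,3.5,0],0],
    [[-0.1,3.5,0],0],
    [[-0.1,3.5,0],0],
    [[-0.1,3.5,0],0],
    [[-0.1,3.5,0],0],
    [[-0.1,3.5,0],0],
    [[-0.1,3.5,0],0],
    [[-0.2,3.5,0],0],
    [[-0.2,3,0],0],
    [[0,0,0],0]
  ]
}}

```text
time: 46.05
ee_pos: [0.5434, 0.2334, 0.1313]
eef_rot: [0.001, 1.0, 0.0, -0.001]
ft_force: [0.4, -0.3, -0.6]
width: 0.0524
grip_force: 0.0
```

```bash
python3 - <<'E'
from ov import *
st=r.read_state();print(st['ee_pos'],st['eef_rot'],st['width'],st['joint_positions'].round(2))
mosaic([((.5445,.242),0,.04,.0115),((.6355,.3602),0,.04,.0115),((.5562,-.1256),.006,.046,.0115),((.5685,-.432),0,.03,.0295)],'o4.png',W=38,s=5)
E
```

```text
[0.54335261 0.23335697 0.13132828] [ 1.03464254e-03  9.99999086e-01  4.51111282e-04 -7.44314815e-04] 0.05244932643345936 [-0.61  0.33  0.15  1.68 -0.06  1.13  1.13]
```

View pics/o4.png

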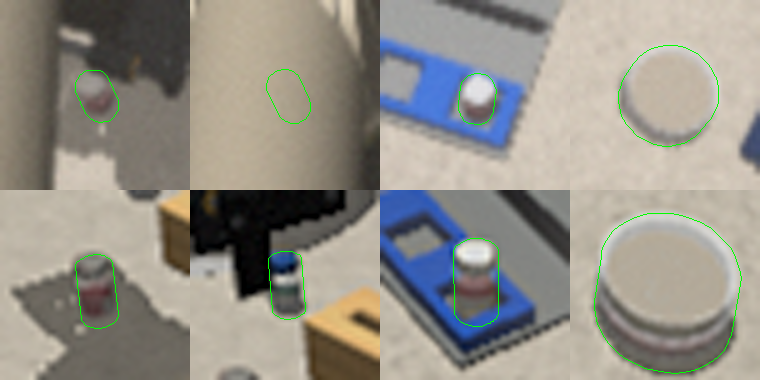

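Stack and seated vial line up with the model, and the other two vials haven't moved. Grasping white vial 2.

Request:
{"method": "drive_tool", "body": {
  "series": [
    [[0.1,0.8,0],0],
    [[0,0,-1],0],
    [[0,0,-2],0],
    [[0,0,-2],0],
    [[0,0,-2],0],
    [[0,0,-2],0],
    [[0,0,-1],0],
    [[0,0,-0.5],0],
    [[0,0,0],0],
    [[0,0,0],0]
  ]
}}

```text
time: 47.4
ee_pos: [0.5466, 0.2376, 0.0277]
eef_rot: [0.004, 1.0, 0.0, 0.0]
ft_force: [-0.2, -0.2, -0.5]
width: 0.0526
grip_force: 0.0
```

Request:
{"method": "drive_tool", "body": {
  "series": [
    [[0,0,0],0],
    [[0,0,0],0],
    [[0,0,0],0],
    [[0,0,0],0],
    [[0,0,0],0],
    [[0,0,0],0],
    [[0,0,0],0],
    [[0,0,0],0],
    [[0,0,0],0],
    [[0,0,0],0]
  ],
  "hand": 1,
  "newtons": 15
}}

```text
time: 48.65
ee_pos: [0.5462, 0.2375, 0.0271]
eef_rot: [0.004, 1.0, 0.0, 0.0]
ft_force: [0.5, 0.7, 3.1]
width: 0.0222
grip_force: 15.0
```

Request:
{"method": "drive_tool", "body": {
  "series": [
    [[0,0,1],0],
    [[0,0,2],0],
    [[0,0,2],0],
    [[0,0,2],0],
    [[0,0,1],0],
    [[0,0,0],0],
    [[0,0,0],0],
    [[0,0,0],0],
    [[0,0,0],0],
    [[0,0,0],0]
  ]
}}

```text
time: 49.9
ee_pos: [0.546, 0.2374, 0.1068]
eef_rot: [0.004, 1.0, -0.0, -0.0]
ft_force: [0.3, -0.2, 0.3]
width: 0.0223
grip_force: 15.0
```

Request:
{"method": "drive_tool", "body": {
  "series": [
    [[0.1,-2,0],0],
    [[0.1,-3,0],0],
    [[0.1,-3.5,0],0],
    [[0.1,-3.5,0],0],
    [[0.1,-3.5,0],0],
    [[0.1,-3.5,0],0],
    [[0.1,-3.5,0],0],
    [[0.1,-3.5,0],0],
    [[0.1,-3,0],0],
    [[0.2,-1.7,0],0]
  ]
}}

```text
time: 51.15
ee_pos: [0.5565, -0.0726, 0.1072]
eef_rot: [0.005, 1.0, -0.0, 0.0]
ft_force: [0.6, 0.2, -0.5]
width: 0.0218
grip_force: 15.0
```

Request:
{"method": "drive_tool", "body": {
  "series": [
    [[0,0,-1],0],
    [[0,0,-1.5],0],
    [[0,0,-1.5],0],
    [[0,0,-1],0],
    [[0,0,0],0],
    [[0,0,0],0],
    [[0,0,0],0],
    [[0,0,0],0],
    [[0,0,0],0],
    [[0,0,0],0]
  ]
}}

```text
time: 52.4
ee_pos: [0.5572, -0.0695, 0.0572]
eef_rot: [0.004, 1.0, 0.0, 0.0]
ft_force: [0.5, -0.1, -0.3]
width: 0.0221
grip_force: 15.0
```

```bash
python3 - <<'E'
from ov import *
st=r.read_state();e=st['ee_pos'];print(e)
n='scene';im=vision.camera(n)['color'];b=e[2]-.0271
for dz in(0,.004,.040):print(dz,proj(n,[e[0]-.001,e[1],b+dz]))
h=hull(n,(e[0]-.001,e[1]),b,b+.04,.0115);print(h.min((0,1)),h.max((0,1)))
x0,y0=np.floor(h.min((0,1))).astype(int)-3;x1,y1=np.ceil(h.max((0,1))).astype(int)+4
print(x0,y0)
hsv=cv2.cvtColor(im,cv2.COLOR_RGB2HSV)
g=hsv[y0:y1,x0:x1]
for i,row in enumerate(g): print(y0+i,''.join('B' if p[1]>110 and 95<p[0]<130 else 'r' if p[1]>60 and (p[0]<8 or p[0]>165) else str(min(9,p[2]//26)) for p in row))
E
```

```text
[ 0.55716598 -0.06953616  0.05716383]
0 [268.4 264. ]
0.004 [268.4 262.8]
0.04 [268.1 252.3]
[263.7 249.6] [272.7 266.8]
260 246
246 31002222221012211
247 41001221221101122
248 42001221122110111
249 42000000112100100
250 BB000142012110111
251 BB102453001110000
252 BB114554101110000
253 B1104554100111101
254 B1103443101111011
255 32112342111111111
256 32112332111111111
257 33214443111111111
258 333BB4r4111111110
259 BBBBB3rr111111103
260 BBBBB3rr111111114
261 BBBB33rr111111223
262 BBBB33r3211122332
263 BBBB33r322333B333
264 BBBBB33rrr33BBB33
265 BBBBB3323322BBBB3
266 BBBBBBB33332BBBBB
267 BBBBB233333322BBB
268 BBB333333333222BB
269 BBB33333333333BBB
270 BBBB333333333BBB4
```

Request:
{"method": "drive_tool", "body": {
  "series": [
    [[0,0,-0.4],0],
    [[0,0,-0.4],0],
    [[0,0,-0.4],0],
    [[0,0,-0.4],0],
    [[0,0,-0.4],0],
    [[0,0,-0.2],0],
    [[0,0,-0.1],0],
    [[0,0,0],0],
    [[0,0,0],0],
    [[0,0,0],0]
  ]
}}

```text
time: 53.7
ee_pos: [0.5572, -0.0695, 0.0342]
eef_rot: [0.004, 1.0, 0.0, 0.0]
ft_force: [-0.0, -0.4, -0.1]
width: 0.0225
grip_force: 15.0
```

Request:
{"method": "drive_tool", "body": {
  "series": [
    [[0,0,-0.1],0],
    [[0,0,0],0],
    [[0,0,0],0],
    [[0,0,0],0],
    [[0,0,0],0],
    [[0,0,0],0],
    [[0,0,0],0],
    [[0,0,0],0],
    [[0,0,0],0],
    [[0,0,0],0]
  ]
}}

```text
time: 54.95
ee_pos: [0.5572, -0.0695, 0.0331]
eef_rot: [0.004, 1.0, 0.0, 0.0]
ft_force: [0.2, 0.1, 1.9]
width: 0.0221
grip_force: 15.0
```

Request:
{"method": "drive_tool", "body": {
  "series": [
    [[0,0,0],0],
    [[0,0,0],0],
    [[0,0,0],0],
    [[0,0,0],0],
    [[0,0,1],0],
    [[0,0,2],0],
    [[0,0,3],0],
    [[0,0,3],0],
    [[0,1.5,1],0],
    [[0,2.5,0],0]
  ],
  "hand": 0.6
}}

```text
time: 56.2
ee_pos: [0.5575, -0.0289, 0.1339]
eef_rot: [0.004, 1.0, 0.0, 0.001]
ft_force: [0.1, 0.2, -0.6]
width: 0.0344
grip_force: 0.0
```

Request:
{"method": "drive_tool", "body": {
  "series": [
    [[0,3,0],0],
    [[0,3,0],0],
    [[0,3,0],0],
    [[0.3,3,0],0],
    [[0.5,3,0],0],
    [[1,3,0],0],
    [[1,3,0],0],
    [[1,3,0],0],
    [[1,3,0],0],
    [[1,3,0],0]
  ],
  "hand": 0.3
}}

```text
time: 57.45
ee_pos: [0.6144, 0.2726, 0.1323]
eef_rot: [0.003, 1.0, 0.0, -0.001]
ft_force: [0.7, -0.0, -0.0]
width: 0.0607
grip_force: 0.0
```

Request:
{"method": "drive_tool", "body": {
  "series": [
    [[1,3,0],0],
    [[1,3,0],0],
    [[0,2.5,0],0],
    [[0,0.4,0],0],
    [[0,0,0],0],
    [[0,0,0],0],
    [[0,0,0],0],
    [[0,0,0],0],
    [[0,0,0],0],
    [[0,0,0],0]
  ]
}}

```text
time: 58.7
ee_pos: [0.6351, 0.3594, 0.1331]
eef_rot: [0.004, 1.0, 0.0, -0.0]
ft_force: [-0.4, 0.1, 0.8]
width: 0.0605
grip_force: 0.0
```

```bash
cat > asc.py <<'E'
from ov import *
def asc(c,b,n='scene',ht=.04,rad=.0115,m=4):
    im=vision.camera(n)['color'];h=hull(n,c,b,b+ht,rad);print(h.min((0,1)),h.max((0,1)))
    x0,y0=np.floor(h.min((0,1))).astype(int)-m;x1,y1=np.ceil(h.max((0,1))).astype(int)+m
    print('x0',x0)
    g=cv2.cvtColor(im,cv2.COLOR_RGB2HSV)[y0:y1,x0:x1]
    for i,row in enumerate(g): print(y0+i,''.join('B' if p[1]>110 and 95<p[0]<130 else 'r' if p[1]>60 and (p[0]<8 or p[0]>165) else str(min(9,p[2]//26)) for p in row))
E
python3 - <<'E'
from asc import *
print(r.read_state()['ee_pos'])
asc((.6355,.3602),0); asc((.557,-.0695),.006); asc((.556,-.1256),.006)
E
```

```text
[0.63514398 0.35940921 0.13307502]
[219.1 182.8] [226.7 196.3]
x0 215
178 3333333333333333
179 3333333333333333
180 3333333333333333
181 3333333333333325
182 3333333333333567
183 3333333332566777
184 55553BBBBB477777
185 77752BBBBB147777
186 55542BBBBB235777
187 3344432B22443577
188 4444444554443357
189 4444335554334335
190 4444323333234443
191 4444332332234443
192 4444333333334443
193 4433333333233443
194 4436743333334434
195 4437743333344444
196 3335434433444454
197 4333334444434454
198 6433344444433344
199 7534444444433333
200 6444444444433333
[264.3 256.5] [273.1 273.5]
x0 260
252 BBB555455545445554
253 BBBB54555554454555
254 BBBBB5554545555555
255 3BBBBB544445555545
256 432BBBBB4444455554
257 5421BB777765444554
258 554BB7888886544554
259 5BBBB7888888544455
260 BBBBB7888897445555
261 BBBBB5677764345555
262 BBBBB3345433B55555
263 BBBBB43333345B5554
264 BBBBB55444553BB555
265 BBBBB44555443BBB55
266 BBBB33rr443r2BBBB5
267 BB3223rrr33322BBBB
268 BBB333333333322BBB
269 BBBB4333333333BBB6
270 BBBB533r3333BBBB78
271 2BBBB433335BBBBB78
272 32BBBB45BBBBBBBB58
273 432BBBBBBBBBBBBB35
274 443BBBBBBBBBBBBB43
275 3443BBBBBBBBBBBB64
276 43442BBBBBBBBBBB55
277 643442BBBBBBBBB344
[275.2 268.2] [284.2 285.8]
x0 271
264 53BB55555554555554
265 43BBB5555555555555
266 r2BBBB555555555555
267 332BBBB55444555555
268 3322BBB55544455555
269 333BBB677776545555
270 3BBBB7888888644455
271 BBBBB7888888655555
272 BBBBB5888888645555
273 BBBBB3567776445555
274 BBBBB4334444455555
275 BBBBB64333336B5555
276 BBBBB55544445BB555
277 BBBB3345555r3BBB55
278 BBB22rr444rrr3BBB5
279 BB2B23rrrrrrr2BBBB
280 BBB343333333322BBB
281 BBB543333333323BBB
282 BBBB533333333BBBBB
283 BBBBB43444BBBBBBBB
284 3BBBBB335BBBBBBBBB
285 42BBBBBBBBBBBBBB22
286 442BBBBBBBBBBB22B2
287 353BBBBBBBBB2BBB44
288 4443BBBBBBBBB24443
289 64443BBBBBBB344322
```

Request:
{"method": "drive_tool", "body": {
  "series": [
    [[0,0.1,-1],0],
    [[0,0,-2],0],
    [[0,0,-2],0],
    [[0,0,-2],0],
    [[0,0,-2],0],
    [[0,0,-1],0],
    [[0,0,-0.7],0],
    [[0,0,0],0],
    [[0,0,0],0],
    [[0,0,0],0]
  ]
}}

```text
time: 60.1
ee_pos: [0.6355, 0.3607, 0.0268]
eef_rot: [0.004, 1.0, 0.0, 0.0]
ft_force: [-0.1, 0.1, -0.4]
width: 0.0611
grip_force: 0.0
```

Request:
{"method": "drive_tool", "body": {
  "series": [
    [[0,0,0],0],
    [[0,0,0],0],
    [[0,0,0],0],
    [[0,0,0],0],
    [[0,0,0],0],
    [[0,0,0],0],
    [[0,0,0],0],
    [[0,0,0],0],
    [[0,0,0],0],
    [[0,0,0],0]
  ],
  "hand": 1,
  "newtons": 15
}}

```text
time: 61.35
ee_pos: [0.6351, 0.3605, 0.0261]
eef_rot: [0.004, 1.0, 0.0, 0.0]
ft_force: [0.1, 0.6, -1.1]
width: 0.0221
grip_force: 15.0
```

Request:
{"method": "drive_tool", "body": {
  "series": [
    [[0,0,1],0],
    [[0,0,2],0],
    [[0,0,2],0],
    [[0,0,2],0],
    [[0,0,1.5],0],
    [[-1,-1.5,0],0],
    [[-1,-2,0],0],
    [[-1,-3,0],0],
    [[-1,-3,0],0],
    [[-1,-3,0],0]
  ]
}}

```text
time: 62.6
ee_pos: [0.5848, 0.2345, 0.1117]
eef_rot: [0.004, 1.0, 0.0, 0.0]
ft_force: [-0.0, -0.6, -0.8]
width: 0.0224
grip_force: 15.0
```

Request:
{"method": "drive_tool", "body": {
  "series": [
    [[-1,-3,0],0],
    [[-1,-3,0],0],
    [[-0.8,-3,0],0],
    [[0,-3,0],0],
    [[0,-3,0],0],
    [[0,-3,0],0],
    [[0,-1.3,0],0],
    [[0,0,0],0],
    [[0,0,-1],0],
    [[0,0,-2],0]
  ]
}}

```text
time: 63.85
ee_pos: [0.5575, 0.0442, 0.0807]
eef_rot: [0.003, 1.0, 0.0, 0.001]
ft_force: [-0.1, -0.2, -1.1]
width: 0.0222
grip_force: 15.0
```

Request:
{"method": "drive_tool", "body": {
  "series": [
    [[0,0,-2],0],
    [[0,0,-0.7],0],
    [[0,0,0],0],
    [[0,0,0],0],
    [[0,0,0],0],
    [[0,0,0],0],
    [[0,0,0],0],
    [[0,0,0],0],
    [[0,0,0],0],
    [[0,0,0],0]
  ]
}}

```text
time: 65.1
ee_pos: [0.5571, 0.0424, 0.0541]
eef_rot: [0.004, 1.0, 0.0, -0.0]
ft_force: [1.2, -1.1, -0.5]
width: 0.0222
grip_force: 15.0
```

Request:
{"method": "drive_tool", "body": {
  "series": [
    [[0,-0.05,-0.4],0],
    [[0,0,-0.4],0],
    [[0,0,-0.4],0],
    [[0,0,-0.4],0],
    [[0,0,-0.3],0],
    [[0,0,-0.2],0],
    [[0,0,-0.1],0],
    [[0,0,0],0],
    [[0,0,0],0],
    [[0,0,0],0]
  ]
}}

```text
time: 66.35
ee_pos: [0.5572, 0.042, 0.0322]
eef_rot: [0.004, 1.0, 0.0, 0.0]
ft_force: [0.2, 0.5, -0.1]
width: 0.0221
grip_force: 15.0
```

Request:
{"method": "drive_tool", "body": {
  "series": [
    [[0,0,0],0],
    [[0,0,0],0],
    [[0,0,0],0],
    [[0,0,0],0],
    [[0,0,1],0],
    [[0,0,2],0],
    [[0,0,3],0],
    [[0,0,3],0],
    [[0,0,1],0],
    [[0,0,0],0]
  ],
  "hand": 0.5
}}

```text
time: 67.6
ee_pos: [0.5574, 0.042, 0.1324]
eef_rot: [0.004, 1.0, 0.0, 0.0]
ft_force: [-0.2, -0.6, -0.0]
width: 0.0434
grip_force: 0.0
```

Request:
{"method": "drive_tool", "body": {
  "series": [
    [[0,-2,1],0],
    [[0,-3,1],0],
    [[0,-3.5,0],0],
    [[0,-3.5,0],0],
    [[0,-3.5,0],0],
    [[0,-3.5,0],0],
    [[0,-3.5,0],0],
    [[0,-3,0],0],
    [[0,-2,0],0],
    [[0,0,0],0]
  ],
  "hand": 1
}}

```text
time: 68.85
ee_pos: [0.5557, -0.236, 0.1516]
eef_rot: [0.006, 1.0, -0.0, -0.001]
ft_force: [-1.3, 0.6, 0.3]
width: 0.0001
grip_force: 0.0
```

```bash
python3 - <<'E'
from asc import *
print(r.read_state()['ee_pos'])
asc((.557,.042),.006)
shot('scene','s9.png',(190,130,390,400),1.9);shot('top','t9.png',(150,150,410,310),1.6)
A=cv2.imread('pics/s9.png');B=cv2.imread('pics/t9.png')
H=max(len(A),len(B));P=lambda I:cv2.copyMakeBorder(I,0,H-len(I),0,0,0)
cv2.imwrite('pics/c9.png',np.hstack([P(A),P(B)]))
E
```

```text
[ 0.55565615 -0.23604733  0.15162114]
[243.9 235.5] [252.6 251.6]
x0 239
231 BBBB65555555555554
232 BBBBB6555555555555
233 BBBBBB655555555555
234 BBBBBBB65555555555
235 3442BBBB5555555555
236 45542BBBBB55455555
237 55554BBBBBBB445555
238 5556BBBBBBBBB45555
239 6BBBBBBBBBBBB45555
240 BBBBBBBBBBBBB55555
241 BBBBBBBBBBBBBB5555
242 BBBBBB5654456BB555
243 BBBBBB4666655BBB55
244 BBBBBB3555543BBBB5
245 BBBBBB23333332BBBB
246 BBBBB223333332BBBB
247 BBBBB333333444BBBB
248 3BBBBB434443BBBBBB
249 42BBBB5344BBBBBBBB
250 442BBBBBBBBBBBBBBB
251 3542BBBBBBBBBBBBBB
252 44432BBBBBBBBBBBBB
253 754442BBBBBBBBBBBB
254 7754532BBBBBBBBBBB
255 7774453BBBBBBBBBBB
```

View pics/c9.png

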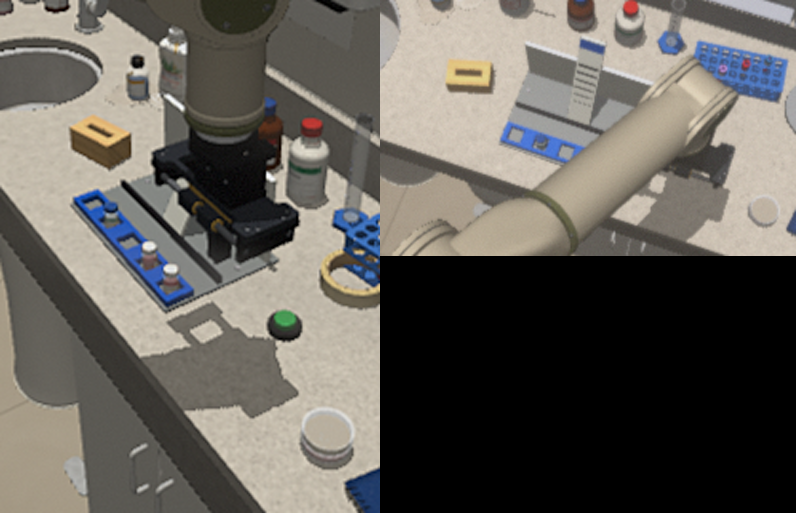

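All three vials are seated, the dish is stacked and the board is leaning. Now the button.

Request:
{"method": "drive_tool", "body": {
  "series": [
    [[1,-0.5,0],0],
    [[2,-0.5,0],0],
    [[2,-0.5,0],0],
    [[2,-0.5,0],0],
    [[1.9,-0.6,-1],0],
    [[0,0,-3],0],
    [[0,0,-3],0],
    [[0,0,-2.5],0],
    [[0,0,-1],0],
    [[0,0,0],0]
  ]
}}

```text
time: 70.25
ee_pos: [0.6463, -0.2587, 0.0468]
eef_rot: [0.003, 1.0, 0.0, -0.0]
ft_force: [-0.7, 0.0, 1.3]
width: 0.0003
grip_force: 0.0
```

Request:
{"method": "drive_tool", "body": {
  "series": [
    [[0,0,0],0],
    [[0,0,0],0],
    [[0,0,0],0],
    [[0,0,0],0],
    [[0,0,0],0],
    [[0,0,0],0],
    [[0,0,0],0],
    [[0,0,0],0],
    [[0,0,0],0],
    [[0,0,0],0]
  ]
}}

```text
time: 71.5
ee_pos: [0.6461, -0.2591, 0.0471]
eef_rot: [0.004, 1.0, 0.0, -0.0]
ft_force: [1.2, 1.0, 0.1]
width: 0.0008
grip_force: 0.0
```

Request:
{"method": "drive_tool", "body": {
  "series": [
    [[0,-0.5,0],0],
    [[0,0,-0.4],0],
    [[0,0,-0.4],0],
    [[0,0,-0.4],0],
    [[0,0,-0.2],0],
    [[0,0,-0.2],0],
    [[0,0,0],0],
    [[0,0,0],0],
    [[0,0,0],0],
    [[0,0,0],0]
  ]
}}

```text
time: 72.75
ee_pos: [0.6462, -0.2641, 0.0312]
eef_rot: [0.004, 1.0, 0.0, 0.0]
ft_force: [-0.2, -0.3, -0.5]
width: 0.0003
grip_force: 0.0
```

Request:
{"method": "drive_tool", "body": {
  "series": [
    [[0,0,-0.1],0],
    [[0,0,-0.1],0],
    [[0,0,-0.1],0],
    [[0,0,-0.1],0],
    [[0,0,0],0],
    [[0,0,0],0],
    [[0,0,0],0],
    [[0,0,0],0],
    [[0,0,0],0],
    [[0,0,0],0]
  ]
}}

```text
time: 74.0
ee_pos: [0.6462, -0.2641, 0.0272]
eef_rot: [0.004, 1.0, 0.0, 0.0]
ft_force: [-0.4, -0.4, 2.3]
width: 0.0006
grip_force: 1.3
```

Request:
{"method": "drive_tool", "body": {
  "series": [
    [[0,0,-0.1],0],
    [[0,0,-0.1],0],
    [[0,0,-0.1],0],
    [[0,0,0],0],
    [[0,0,0],0],
    [[0,0,0],0],
    [[0,0,0],0],
    [[0,0,0],0],
    [[0,0,0],0],
    [[0,0,0],0]
  ]
}}

```text
time: 75.25
ee_pos: [0.6462, -0.2641, 0.0245]
eef_rot: [0.004, 1.0, 0.0, 0.0]
ft_force: [-1.5, 0.4, 6.4]
width: 0.0004
grip_force: 3.4
```

Request:
{"method": "drive_tool", "body": {
  "series": [
    [[0,0,-0.1],0],
    [[0,0,0],0],
    [[0,0,0],0],
    [[0,0,0],0],
    [[0,0,0],0],
    [[0,0,0],0],
    [[0,0,0],0],
    [[0,0,0],0],
    [[0,0,0],0],
    [[0,0,0],0]
  ]
}}

```text
time: 76.5
ee_pos: [0.6463, -0.2641, 0.0244]
eef_rot: [0.004, 1.0, 0.0, 0.0]
ft_force: [-3.7, 1.6, 13.3]
width: 0.0002
grip_force: 6.8
```

Request:
{"method": "drive_tool", "body": {
  "series": [
    [[0,0,0.5],0],
    [[0,0,1],0],
    [[0,0,2],0],
    [[0,0,3],0],
    [[0,0,3],0],
    [[0,0,3],0],
    [[0,0,2],0],
    [[0,0,0],0],
    [[0,0,0],0],
    [[0,0,0],0]
  ]
}}

```text
time: 77.75
ee_pos: [0.6455, -0.2638, 0.1666]
eef_rot: [0.004, 1.0, 0.0, -0.001]
ft_force: [-0.3, 0.3, -0.1]
width: 0.0006
grip_force: 0.0
```

```bash
python3 - <<'E'
from asc import *
print(r.read_state()['ee_pos'])
asc((.557,-.0695),.006,m=0); asc((.556,-.1256),.006,m=0); asc((.557,.042),.006,m=0)
E
```

```text
[ 0.64554458 -0.26376017  0.16657173]
[264.3 256.5] [273.1 273.5]
x0 264
256 BBBB554555
257 BB77777555
258 B799888755
259 B898889865
260 B899899754
261 B577876434
262 B3445433B5
263 B54333345B
264 B55555554B
265 B45555543B
266 33rr4r4r3B
267 23rrrr3332
268 3333333332
269 4433333334
270 53r3rr34BB
271 B53333BBBB
272 BB45BBBBBB
273 BBBBBBBBBB
[275.2 268.2] [284.2 285.8]
x0 275
268 BBB6555555
269 BB77877755
270 B788888865
271 B898888965
272 B589888964
273 B356777644
274 B433444445
275 B64443346B
276 B65544546B
277 B45r555r4B
278 2rrr44rrr3
279 23rrrrrrr2
280 4333333332
281 4433433332
282 533333444B
283 B43444BBBB
284 BB335BBBBB
285 BBBBBBBBBB
[243.9 235.5] [252.6 251.6]
x0 243
235 BBBB555555
236 2BBBBB5545
237 4BBBBBBB45
238 BBBBBBBBB4
239 BBBBBBBBB4
240 BBBBBBBBB5
241 BBBBBBBBBB
242 BB6654456B
243 BB4666655B
244 BB3555543B
245 BB23333332
246 B223333332
247 B333333443
248 BB444443BB
249 BBB344BBBB
250 BBBBBBBBBB
251 BBBBBBBBBB
```

All vials still seated; handing in.

```bash
python3 -c "
from bench import r
print(r.close_job())"
```

```text
the job is handed in; nothing more can be done
None
```

I did all the steps in order and handed the job in at about 78 s: the board leans against the backrest, the cream dish sits on the pink one, the three vials present are seated in pockets, and the button went fully down and was released. The hand-in returned no verdict.

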